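# Wind the bookend in to leave a tablet slot

### The arm

A 7-joint arm with a two-finger parallel gripper is mounted at the origin on the work surface. World frame = base frame: x ahead of the robot, y to its left, z up, the work surface at z = 0. Lengths are in mm, angles in degrees, forces in N, time in s.
With the tool pointing down it reaches from about 425 to 925 mm from the base axis. Payload 6.8 kg.
Tool frame: the origin (TCP) lies at the very end of the fingers, on their centre line; the grasp point (between the pads) lies 19 mm behind it; z points along the fingers, y is the line along which they close (so a half turn about z gives the same grasp; the last joint's range is limited). The gripper opens to 88 mm and grips with 3 to 60 N. Pads are 20 mm wide; open, the fingers measure 115 mm over their backs; the gripper's body (75 mm by 178 mm) begins 61 mm behind the grasp point.
Start: joints at [-78.787, 27.33, 1.283, 89.118, -0.659, 63.558, -4.761], TCP at [201.921, 644.108, 222.664] pointing down, gripper open.
Joint ranges: [-169.35, 169.35], [-19.33, 120.38], [-80.79, 83.38], [13.8, 139.57], [-78.32, 258.32], [9.67, 109.79], [-169.56, 169.56]. Speed limits (degrees/s): [136.94, 136.94, 180, 180, 180, 180, 180].

### API

Orientations are given as [roll, pitch, yaw] about the fixed x, y, z axes, in that order (R = Rz(yaw) Ry(pitch) Rx(roll)).
In Python, from cell import manip gives the robot as it stands. The module is installed in compiled form; this text tells all that it offers. Calls block until the motion is done:
- manip.goto(position, orientation): joint-space move of the TCP to a pose.
- manip.servo_line(position, ori=None, feed=150, stop_force=None): straight line of the TCP; ori=None keeps the orientation; feed is the mean speed in mm/s. With stop_force (N) it stops when the force on the tool has changed by that much, and returns True; else False.
- manip.move_j(angles): joint-space move.
- manip.grip(opening): opening from 0.0 (shut) to 1.0 (fully open); the grip force is fixed at half the most; returns when the fingers have stopped.
- manip.hold(seconds).
- manip.inverse_kinematics(position, orientation): joint angles nearest the present ones, or None.
- manip.get_image(name): name is "scene" or "top"; returns a dict with "img" (400x640x3 uint8, red, green, blue), "fx", "fy", "cx", "cy" (pixels), "world_from_camera" (4x4, takes a point from camera to world coordinates). Camera axes: x right, y down, z forward; pixel columns grow to the right and rows downward; lengths in mm; the calibration is good to about 2 mm. A picture is of the moment at which its call begins. There is no depth.
A pose or a line that the arm cannot do raises manip.IKError and nothing moves.
- manip.close_job(): hands the job in; it is judged then, once.
Readings, each from a call of its own:
- manip.current_time(): time.
- manip.current_joint_positions(): joint angles.
- manip.current_qvel(): joint speeds.
- manip.current_joint_efforts(): joint torques, N m.
- manip.current_position(): TCP position.
- manip.current_eef_rot(): TCP orientation.
- manip.current_contact_force(): force on the tool from outside, world axes, zero at the start.
- manip.current_wrist_torque(): the same for the moment, N m.
- manip.current_gripper_width(): opening from 0.0 (shut) to 1.0 (fully open).
- manip.current_grip_force(): force on a finger pad.
Only numpy, scipy, OpenCV 4.12 (cv2) and the standard library are available. Lean on these libraries where they do the work, as an engineer would, in place of code of your own. Each camera call takes 0.05 s, during which the arm holds its last target. There are 200 camera calls.

### The job

Turn the black handwheel of the book rack, over as many grasps or pushes as it takes, to wind the metal bookend towards the boxed set of books until a slot about 15 mm wide is left between bookend and books, so that the tablet can be stood there later. Move the bookend by its handwheel only, never by pushing the bookend itself; do not let it shove the books, and leave the other things on the table where they are.

Things in the scene. Friction and masses are not known exactly. Their poses are not given: they have to be found in the camera images.
- rack: fixed wooden book rack, base board 130 (x) x 430 (y) x 18 mm; origin under its centre, z up; y runs along the rack to its fixed wooden end (inner face at y +199 mm). From there: books, open gap, bookend, and at y -150 mm the gear case (62 x 70 mm, top 68 mm above the table) with the handwheel above it. All but the wheel is at most 131 mm high.
- wheel (a joint): handwheel angle in rad; grows as the wheel turns CLOCKWISE seen from above. Each rad moves the bookend 16 mm towards the books (about 100 mm a turn), and backwards likewise. Friction torque about 0.12 N m: it stays where it is left. No stop near the wanted position.
- wheel_hub (a point): centre of the handwheel on its vertical axis, 115 mm above the table, level with the rim's middle. Round black rim bar 12 mm thick, mean radius 52 mm; hub 24 mm across, 8 mm higher than this point; three 8 mm spokes; no crank knob. 47 mm free from here down to the gear case. The rim can be pinched from above between two spokes and carried round, or a spoke pushed.
- wheel_gap (a point): point on the middle of the rim bar, halfway between two spokes (the spokes are at 60, 180 and 300 degrees round the hub from this point); turns with the wheel. The other two mid-gap points are at 120 and 240 degrees.
- bookend: aluminium plate 110 (x) x 10 (y) x 112 mm high that slides along the rack's y axis, with a steel bar running back through the gear case. Origin at the foot of the face that looks to the books, 18 mm above the table. Its axes are parallel to the rack's.
- bookend_face (a point): centre of the bookend's face that looks to the books (60 mm above the base board); axes parallel to the rack's.
- books: boxed set of three paperbacks in a slipcase, one loose piece, 108 (x) x 90 (y) x 108 mm, 0.5 to 1.1 kg, standing on the base board; origin under its centre, y axis along the rack's. It starts 55 to 105 mm from the bookend.
- books_face (a point): centre of the books' flat side that looks to the bookend (60 mm above the base board). The slot's width is this point's y minus that of bookend_face, along the rack's y axis.
- tablet: tablet computer lying flat near the rack, 120 x 180 x 9 mm; origin under its centre. Leave it.
- mug: white mug, 76 mm across, 85 mm high, origin under its centre. Leave it.
- charger_cube: white charger cube, 55 mm, origin under its centre. Leave it.
- puck: flat black round box, 90 mm across, 15 mm high, origin under its centre. Leave it.
- clock: grey bedside clock 50 x 100 x 70 mm high, origin under its centre. Leave it.
- remote: grey remote control 45 x 160 x 18 mm, origin under its centre. Leave it.
- coaster: cork coaster, 96 mm across, 8 mm thick, origin under its centre. Leave it.
Things that resemble listed ones, but are neither listed nor needed, are in the scene too. Leave any purple or yellow look-alike of the books alone.

How it is judged (in metres and radians):
At the end, for the whole second after the job is handed in: The slot between bookend and books is 15 mm wide, give or take 6 mm; the handwheel is let go and at rest; the books stand upright within 5 mm of where they began (y of books_face in the frame of bookend_face between 0.009 and 0.021 m and velocity of joint wheel between -0.05 and 0.05 rad/s and angle between books's own z axis and vertical below 0.05 rad and distance of books from where it was at the start of the episode below 0.005 m); the robot touches nothing.
It fails at once if the robot pushes the bookend itself (over 2 N) (contact force between any of the arm, the fingers and bookend above 2 N).
It fails at once if the books are shoved (more than 5 mm) (distance of books from where it was at the start of the episode above 0.005 m).
It fails at once if another thing on the table is moved by more than 25 mm (distance of any of tablet, mug, charger_cube, puck, clock, remote, coaster from where it was at the start of the episode above 0.025 m).
It also fails if it takes over 72 s, if anything falls off the work surface, if the arm or the gripper's body presses on something with over 40 N, if the wrist force passes 120 N, or if a joint passes its speed limit or range.

## Working session

There is one attempt and no reset: what is moved stays moved. The work goes in short steps, each a Python script; the robot and the scene stay as the last script left them, time stands still between calls to the robot, and variables do not carry over. Pictures are saved under pics/ and viewed, at most 10 in all, crops included, and the job is handed in when it is done.

```bash
mkdir -p pics; python3 - <<'E'
from cell import manip
import cv2,numpy as np,pickle
for n in("scene","top"):
    d=manip.get_image(n); pickle.dump(d,open(f"{n}0.pkl","wb"))
    cv2.imwrite(f"pics/{n}0.png",d["img"][:,:,::-1])
    print(n,d["fx"],d["fy"],d["cx"],d["cy"],np.round(d["world_from_camera"],3).tolist())
E
```

```text
scene 413.27285179686635 413.27285179686635 318.36132622516743 196.913367671526 [[-0.645, 0.651, -0.4, 1216.832], [0.764, 0.541, -0.352, 552.873], [-0.012, -0.533, -0.846, 1360.264], [0.0, 0.0, 0.0, 1.0]]
top 380.55701716499107 380.55701716499107 321.0773007708754 194.66921316911845 [[-0.017, -0.981, 0.192, 351.649], [-1.0, 0.015, -0.011, 63.711], [0.007, -0.192, -0.981, 1385.341], [0.0, 0.0, 0.0, 1.0]]
```

View pics/scene0.png

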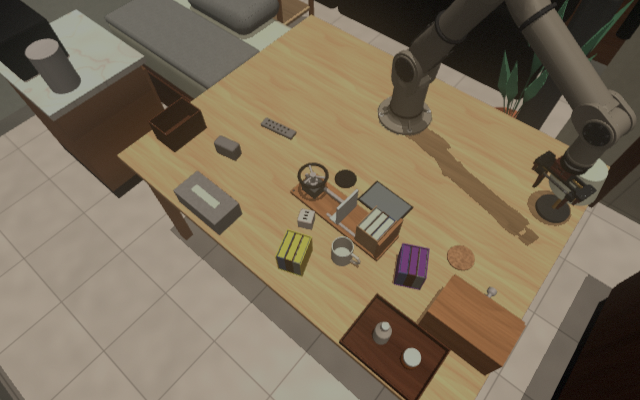

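View pics/top0.png

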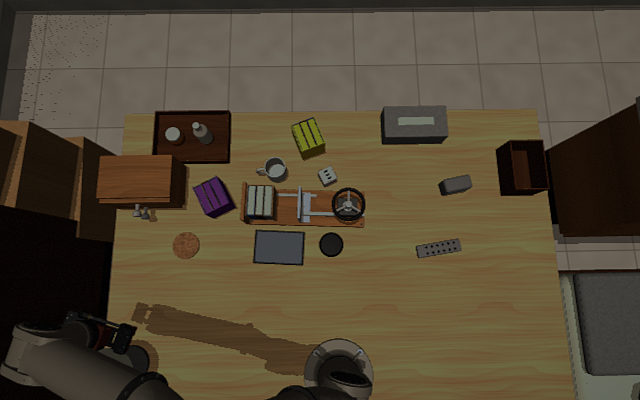

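The overview shows the rack in the top view from about (243,203) to (365,210). The wheel is at (348,205), the bookend at about (303,206) and the books at (261,203). In the scene view the wheel is at (313,179), the bookend at (347,205) and the books at (377,228). I'll enlarge the rack in both views.

```bash
python3 - <<'E'
import cv2,pickle,numpy as np
a=pickle.load(open("scene0.pkl","rb"))["img"][150:265,280:420,::-1]
b=pickle.load(open("top0.pkl","rb"))["img"][170:240,235:375,::-1]
a=cv2.resize(a,None,fx=4,fy=4,interpolation=cv2.INTER_CUBIC)
b=cv2.resize(b,None,fx=5.5,fy=5.5,interpolation=cv2.INTER_CUBIC)
cv2.imwrite("pics/sc.png",np.clip(a*1.5,0,255));cv2.imwrite("pics/tc.png",np.clip(b*1.5,0,255))
E
```

```text
[ WARN:0@0.049] global loadsave.cpp:1063 imwrite_ Unsupported depth image for selected encoder is fallbacked to CV_8U.
```

View pics/sc.png

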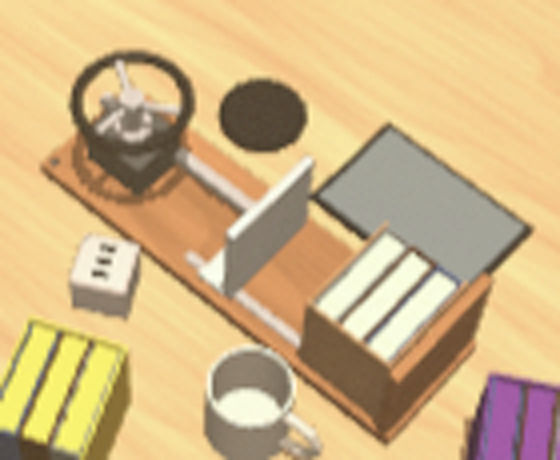

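View pics/tc.png

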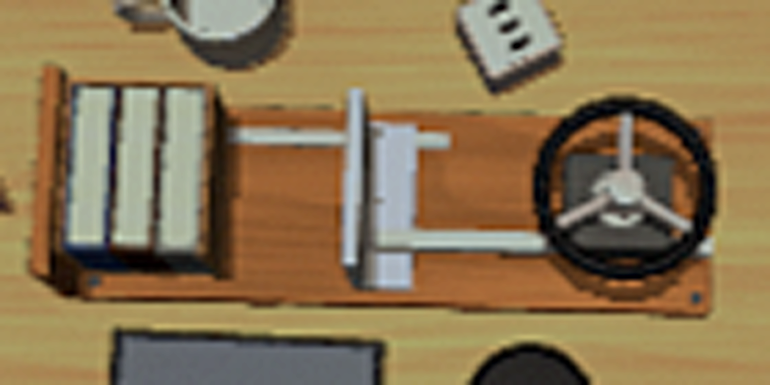

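The enlargements show the wheel clearly. In the top crop its hub is at about (622,190), with spokes pointing to (625,115), (700,238) and (560,222). The bookend's book-side top edge is near column 345, and the books' near top edge is near column 212. Next I'll measure the rim by ellipse in both views and triangulate it, take the spoke angles on the wheel's plane, and take the edge heights from both views.

```bash
cat >h.py <<'E'
import cv2,numpy as np,pickle
def ray(d,u,v):
    M=np.array(d["world_from_camera"]); r=M[:3,:3]@[(u-d["cx"])/d["fx"],(v-d["cy"])/d["fy"],1]
    return M[:3,3],r/np.linalg.norm(r)
def plane(d,u,v,z):
    o,r=ray(d,u,v); return o+r*(z-o[2])/r[2]
def tri(d1,p1,d2,p2):
    o1,r1=ray(d1,*p1);o2,r2=ray(d2,*p2)
    s=np.linalg.lstsq(np.c_[r1,-r2],o2-o1,rcond=None)[0]
    a,b=o1+s[0]*r1,o2+s[1]*r2
    return (a+b)/2,np.linalg.norm(a-b)
def rim(d,u0,v0,w,thr):
    g=d["img"][v0-w:v0+w,u0-w:u0+w].max(2)
    m=(g<thr).astype(np.uint8)
    c=max(cv2.findContours(m,cv2.RETR_EXTERNAL,cv2.CHAIN_APPROX_NONE)[0],key=cv2.contourArea)
    e=cv2.fitEllipse(cv2.convexHull(c))
    return (e[0][0]+u0-w,e[0][1]+v0-w),e[1],e[2]
def rectify(d,c,z,s,w,h,ang=0):
    """image patch of the plane z, s px/mm, centred at c; columns along -y, rows along -x (top-view layout)"""
    M=np.linalg.inv(d["world_from_camera"])
    jj,ii=np.meshgrid((np.arange(w)-w/2)/s,(np.arange(h)-h/2)/s)
    ca,sa=np.cos(ang),np.sin(ang)
    ey=np.array([-sa,ca]); ex=np.array([ca,sa])   # rack axes
    P=np.stack([c[0]-jj*ey[0]-ii*ex[0],c[1]-jj*ey[1]-ii*ex[1],np.full_like(jj,z),np.ones_like(jj)],-1)@M.T
    return cv2.remap(d["img"],(P[...,0]/P[...,2]*d["fx"]+d["cx"]).astype(np.float32),(P[...,1]/P[...,2]*d["fy"]+d["cy"]).astype(np.float32),cv2.INTER_CUBIC)
E
python3 - <<'E'
from h import *
S,T=[pickle.load(open(n+"0.pkl","rb")) for n in("scene","top")]
for t in(25,35,45):
    a=rim(S,313,179,18,t);b=rim(T,348,205,19,t)
    p,g=tri(S,a[0],T,b[0]); print(t,np.round(a[0],1),np.round(a[1],1),np.round(b[0],1),np.round(b[1],1),p.round(1),g.round(2))
hub=plane(T,*rim(T,348,205,19,35)[0],115); print(hub)
# spokes in polar brightness
R=rectify(T,hub,117,2,400,400).max(2).astype(float)
th=np.radians(np.arange(0,360,1)); pr=[]
for t in th: # bearing from world x
    r=np.arange(26,40,1); X=r*np.cos(t);Y=r*np.sin(t)
    pr.append(np.mean(cv2.remap(R.astype(np.float32),(200-2*Y).astype(np.float32),(200-2*X).astype(np.float32),1)))
pr=np.array(pr); f=np.sum(pr*np.exp(-3j*th)); print("spoke bearing mod120",-np.degrees(np.angle(f))/3%120)
print([int(x) for x in pr[::6]])
# corners picked in the crops: pairs (scene,top)
for n,(a,b) in {"bookend top x+":((312,160),(350,90)),"bookend top x-":((228,235),(350,265)),"books near top x+":((388,228),(212,87)),"books near top x-":((302,306),(212,270))}.items():
    p,g=tri(S,(280+a[0]/4,150+a[1]/4),T,(235+b[0]/5.5,170+b[1]/5.5)); print(n,p.round(1),g.round(1))
E
```

```text
Traceback (most recent call last):
  File "h.py", line 15, in rim
    c=max(cv2.findContours(m,cv2.RETR_EXTERNAL,cv2.CHAIN_APPROX_NONE)[0],key=cv2.contourArea)
ValueError: max() iterable argument is empty
```

```bash
python3 - <<'E'
from h import *
S,T=[pickle.load(open(n+"0.pkl","rb")) for n in("scene","top")]
print(S["img"][178,292:336].max(1)); print(S["img"][162:200,313].max(1))
print(T["img"][205,328:370].max(1)); print(T["img"][185:225,342].max(1))
E
```

```text
[164 164 164 164 163 147  58  59  77 141 163 154 151 100  84  93 137 142
 139  94  86  86  85  99 132 105  87  92 105 111 126 127 107  62  57  69
 125 163 164 163 164 160 126  53]
[128  71  62  86 146 164 164 164 155 151 153 154 153 156 141 107  86  83
  82  83  95 137 143 101  64  60  60  79  86  80  65  58  57  56  57  57
  74  89]
[101 102 106  86   4  13   7  75  95  45  44  50  48  44  47  79  99  92
 108 127 124 122 123 114  81  51  44  46  45  82 114  91  57  53  21  12
  11  78 122 113 113 113]
[113 114 121  69  12  23   6  78 111 114  67  58  37  43  47  50  48  44
  53  70  47  75 117  88  30  17  49  51  54  47  14   3  26  15  12  74
  69  63  94 112]
```

```bash
cat >>h.py <<'E'
def rim2(d,u0,v0,lev,n=120,half=False,r0=12,r1=24):
    """outer rim edge: subpixel crossing from bright outside to dark along radial scans, then an ellipse"""
    g=d["img"].max(2).astype(np.float32); pts=[]; r=np.arange(r1,r0,-.1)
    for t in np.linspace(0,2*np.pi,n,False):
        if half and np.sin(t)>.45: continue      # below: gear case behind
        l=cv2.remap(g,(u0+r*np.cos(t)).astype(np.float32),(v0+r*np.sin(t)).astype(np.float32),1).ravel()
        k=np.argmax(l<lev)
        if k>0: pts.append((u0+r[k]*np.cos(t),v0+r[k]*np.sin(t)))
    pts=np.array(pts,np.float32)
    for _ in range(3):
        e=cv2.fitEllipseDirect(pts); c,ax,an=np.array(e[0]),np.array(e[1])/2,np.radians(e[2])
        q=(pts-c)@np.array([[np.cos(an),-np.sin(an)],[np.sin(an),np.cos(an)]])
        pts=pts[abs(np.hypot(*(q/ax).T)-1)<.06]
    return e,len(pts)
E
cat >m.py <<'E'
from h import *
S,T=[pickle.load(open(n+"0.pkl","rb")) for n in("scene","top")]
b,nb=rim2(T,348,205,55); a,na=rim2(S,313,176,110,half=True,r0=9,r1=20)
print(np.round(a[0]+a[1],1),na,np.round(b[0]+b[1],1),nb)
p,g=tri(S,a[0],T,b[0]); print("hub",p.round(1),g.round(2))
print("outer diameter mm ~",max(b[1])/T["fx"]*np.linalg.norm(p-np.array(T["world_from_camera"])[:3,3]))
hub=plane(T,*b[0],115); print(hub,plane(S,*a[0],115))
R=rectify(T,hub,117,2,400,400).max(2).astype(np.float32)
th=np.radians(np.arange(0,360,1)); r=np.arange(26,40,1)
X=np.outer(np.cos(th),r);Y=np.outer(np.sin(th),r)
pr=cv2.remap(R,(200-2*Y).astype(np.float32),(200-2*X).astype(np.float32),1).mean(1)
f=np.sum(pr*np.exp(-3j*th)); print("spoke bearing mod120",-np.degrees(np.angle(f))/-3%120 if 0 else (-np.degrees(np.angle(np.conj(f)))/3*-1)%120)
print([int(x) for x in pr[::6]])
for n,(a,b) in {"bookend top x+":((312,160),(350,90)),"bookend top x-":((228,235),(350,265)),"books near top x+":((388,228),(212,87)),"books near top x-":((302,306),(212,270))}.items():
    p,g=tri(S,(280+a[0]/4,150+a[1]/4),T,(235+b[0]/5.5,170+b[1]/5.5)); print(n,p.round(1),g.round(1))
E
sed -i 's/print("spoke bearing.*/print("spoke bearing mod120",-np.degrees(np.angle(f))\/3%120)/' m.py; python3 m.py
```

```text
[312.5 175.3  25.8  31.1] 77 [348.  204.4  33.6  34.5] 82
hub [566.9 -42.4 111.3] 3.48
outer diameter mm ~ 117.36786551872918
[565.41082335 -40.57839669 115.        ] [569.54360988 -42.26010565 115.        ]
spoke bearing mod120 5.599689074538059
[101, 75, 66, 68, 72, 64, 48, 43, 43, 47, 48, 47, 44, 46, 48, 47, 44, 39, 70, 121, 74, 22, 35, 48, 51, 48, 44, 41, 38, 36, 35, 36, 39, 44, 48, 50, 44, 23, 31, 74, 118, 86, 74, 83, 84, 83, 80, 68, 54, 52, 49, 44, 49, 54, 59, 61, 71, 64, 66, 102]
bookend top x+ [592.5 143.2 234.7] 51.4
bookend top x- [553.7 105.4   4.7] 64.6
books near top x+ [598.5 223.7 220. ] 53.8
books near top x- [555.6 198.9 -21.7] 66.7
```

The rim checks out: the hub triangulates to z 111 against 115, and the outer diameter is 117 against 116. My corner pairs failed because I swapped the x ends. In the scene view, right means −x. I'll pair them again.

```bash
cat >m2.py <<'E'
from h import *
S,T=[pickle.load(open(n+"0.pkl","rb")) for n in("scene","top")]
for n,(a,b) in {"bookend top x-":((312,160),(345,265)),"bookend top x+":((228,235),(347,90)),"books near top x-":((388,228),(214,272)),"books near top x+":((302,306),(214,87))}.items():
    p,g=tri(S,(280+a[0]/4,150+a[1]/4),T,(235+b[0]/5.5,170+b[1]/5.5)); print(n,p.round(1),g.round(1))
    z=130 if "end" in n else 126
    print("   S",plane(S,280+a[0]/4,150+a[1]/4,z).round(1),"T",plane(T,235+b[0]/5.5,170+b[1]/5.5,z).round(1))
# base-board line for the rack's direction: brown mask in rectified top view at z=18
R=rectify(T,(567,108),18,1.5,780,300); cv2.imwrite("pics/r18.png",np.clip(R[:,:,::-1]*1.5,0,255).astype(np.uint8))
R=rectify(T,(567,108),128,2,780,300);R2=rectify(S,(567,108),128,2,780,300); cv2.imwrite("pics/r128.png",np.clip(np.vstack([R,R2])[:,:,::-1]*1.5,0,255).astype(np.uint8))
E
python3 m2.py
```

```text
bookend top x- [519.9 129.2 125.2] 0.3
   S [522.7 130.7 130. ] T [519.2 129.1 130. ]
bookend top x+ [629.  124.6 129.7] 6.4
   S [630.6 121.9 130. ] T [627.3 127.4 130. ]
books near top x- [519.6 213.4  97.3] 3.7
   S [534.5 222.7 126. ] T [516.7 208.5 126. ]
books near top x+ [635.4 209.5 111.5] 3.5
   S [643. 212. 126.] T [631.3 209.3 126. ]
```

View pics/r128.png

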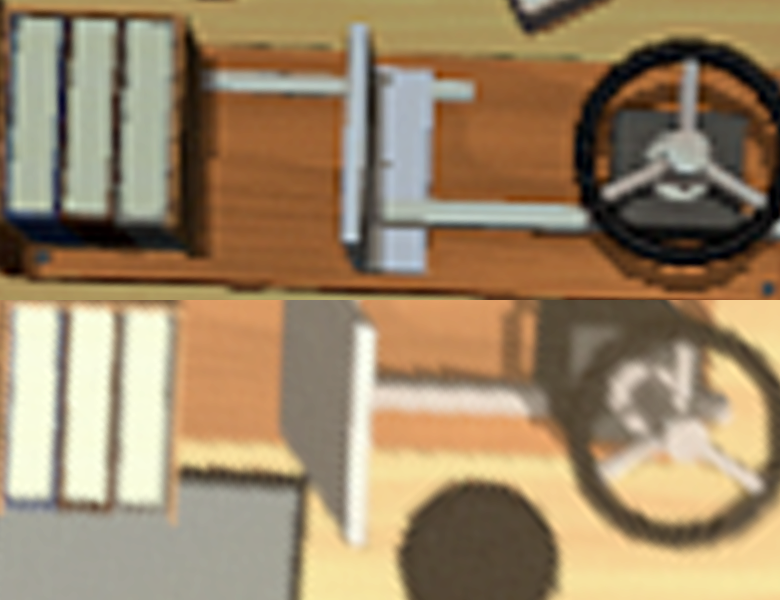

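The rectified views (2 px/mm, plane z=128) show the bookend's book-side edge at column ~349 and the books' near top edge at column ~183 in the top view, or ~178 in the scene view. That makes the slot about 83–86 mm, with the rack yawed about −2°. Next come sub-pixel edge profiles and an IK check of the turning sweep.

```bash
cat >slot.py <<'E'
from h import *
from scipy.ndimage import gaussian_filter1d
def edges(d,z,yaw=-2.0,x0=545,x1=605,s=4):
    "mean row profile along rack y at height z over an x band -> peaks of the colour gradient (world y at x=567)"
    R=rectify(d,(567,150),z,s,800,int((x1-x0)*s),np.radians(yaw)).astype(float).mean(0)
    g=gaussian_filter1d(R,3,axis=0,order=1)
    return R,g,150-(np.arange(800)-400)/s
def peaks(d,z,lo,hi,k=4):
    R,g,y=edges(d,z); m=abs(g).sum(1); sg=np.sign(g.sum(1))
    i=[j for j in range(1,799) if m[j]>m[j-1] and m[j]>=m[j+1] and lo<y[j]<hi and m[j]>1.5]
    return [(round(float(y[j]),1),round(float(m[j]*sg[j]),1)) for j in i]
E
python3 - <<'E'
from slot import *
from cell import manip
S,T=[pickle.load(open(n+"0.pkl","rb")) for n in("scene","top")]
for n,d in(("S",S),("T",T)):
    print(n,"bookend",peaks(d,130,105,145),"books",peaks(d,126,195,235))
H=np.array([567,-42,0]); j=manip.current_joint_positions(); print(np.round(j,1))
for ph in range(-180,181,30):
    q=[]
    for sg in(90,-90):
        a=np.radians(ph); s=manip.inverse_kinematics([H[0]+52*np.cos(a),H[1]+52*np.sin(a),96],[180,0,(ph+sg+180)%360-180])
        q.append(None if s is None else np.round(s,0).astype(int).tolist())
    print(ph,q)
E
```

```text
S bookend [(129.2, 12.3), (119.8, -4.4)] books [(221.2, -9.5), (216.5, 3.2), (215.8, 3.2), (211.5, -2.2)]
T bookend [(136.8, -2.3), (131.2, 9.2), (120.8, -15.3), (115.0, 10.0), (111.8, 8.1)] books [(219.2, -6.8), (213.8, -8.3), (197.8, 4.0)]
[-78.8  27.4   1.3  89.2  -0.7  63.6  -4.8]
-180 [[-52, 47, 73, 120, -55, 58, -129], [-35, 27, 41, 119, -26, 43, 23]]
-150 [[-48, 47, 73, 119, -55, 59, -97], [-32, 28, 42, 118, -27, 44, 57]]
-120 [[-41, 40, 61, 116, -45, 52, -75], [-26, 29, 38, 115, -25, 44, 86]]
-90 [[-36, 39, 56, 112, -42, 52, -49], [-18, 29, 28, 111, -19, 45, 111]]
-60 [[-30, 36, 45, 108, -34, 50, -28], [-12, 30, 20, 107, -14, 46, 134]]
-30 [[-27, 35, 39, 106, -28, 49, -5], [-7, 30, 11, 104, -7, 46, 157]]
0 [[-26, 34, 34, 105, -25, 49, 20], [-46, 56, 72, 106, -59, 67, -132]]
30 [[-26, 32, 29, 106, -21, 47, 44], [-49, 55, 72, 107, -59, 66, -104]]
60 [[-25, 30, 24, 108, -17, 45, 69], [-52, 53, 72, 110, -58, 65, -75]]
90 [[-23, 27, 20, 111, -13, 44, 95], [-41, 33, 45, 113, -32, 47, -68]]
120 [[-21, 25, 18, 115, -11, 42, 124], [-38, 29, 40, 116, -27, 44, -42]]
150 [[-14, 23, 11, 117, -7, 41, 151], [-36, 27, 40, 118, -26, 43, -10]]
180 [[-52, 47, 73, 120, -55, 58, -129], [-35, 27, 41, 119, -26, 43, 23]]
```

Both views agree on a slot of about 83–87 mm, which is roughly 245° of turning. Gap φ≈58° with yaw φ+90 gives a long clockwise sweep within the joint 7 range. I'll pinch the rim there, check the forces, then turn about 190° and look again.

```bash
cat >arm.py <<'E'
from h import *
from cell import manip
def pose(H,ph,z,r=52):
    a=np.radians(ph); return [H[0]+r*np.cos(a),H[1]+r*np.sin(a),z],[180,0,(ph+90+180)%360-180]
def F(): return np.round(manip.current_contact_force(),1)
def snap(k):
    for n in("scene","top"):
        d=manip.get_image(n); pickle.dump(d,open(f"{n}{k}.pkl","wb"))
E
python3 - <<'E'
from arm import *
H=[567,-41.7]
manip.goto(*pose(H,58,250)); manip.grip(0.42); print(F(),manip.current_time())
p,o=pose(H,58,97)
manip.servo_line(pose(H,58,140)[0],feed=120)
print("hit",manip.servo_line(p,feed=50,stop_force=8),F(),np.round(manip.current_position(),1))
snap(1); manip.grip(0.0)
print(F(),manip.current_gripper_width()*88,manip.current_grip_force(),np.round(manip.current_wrist_torque(),2),np.round(manip.current_joint_positions()),manip.current_time())
d=pickle.load(open("top1.pkl","rb"))["img"][150:250,270:400,::-1]; e=pickle.load(open("scene1.pkl","rb"))["img"][110:210,250:380,::-1]
cv2.imwrite("pics/g1.png",np.clip(cv2.resize(np.hstack([d,e]),None,fx=3,fy=3)*1.5,0,255).astype(np.uint8))
E
```

```text
[ 0.1 -0.5  0.7] 3.675
hit False [-0.1  0.3  0.2] [594.8   2.3  97.3]
[-2.7 -3.8  2.3] 11.744098830664395 29.264881387352943 [-1.04  0.6   0.13] [-28.  31.  30. 108. -20.  46.  70.] 6.375
```

View pics/g1.png

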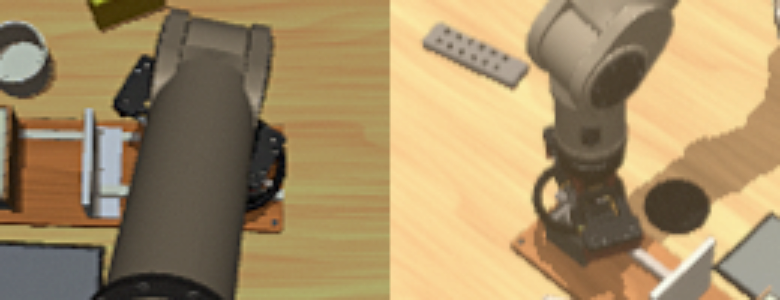

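The picture shows the gripper straddling the rim on the bookend side, well clear of the bookend. The pinch reads 11.7 mm (the bar is 12) with only about 5 N of side load, so the grasp is good. Now I'll turn clockwise.

```bash
python3 - <<'E'
from arm import *
H=[567,-41.7]; mx=0; ph=58
for ph in range(48,-133,-10):
    p,o=pose(H,ph,97); manip.servo_line(p,o,feed=30)
    f=np.linalg.norm(manip.current_contact_force()); mx=max(mx,f)
    if ph%20==8: print(ph,F(),round(manip.current_gripper_width()*88,1))
    if f>35: print("high force, stop");break
print(ph,mx,np.round(manip.current_joint_positions()),manip.current_time())
manip.hold(.2); manip.grip(0.42); p,_=pose(H,ph,150); manip.servo_line(p,feed=100)
p,o=pose(H,ph,300); manip.servo_line(p,feed=200); print(manip.current_time())
E
```

```text
48 [-2.3 -5.   1.6] 12.0
28 [-3.1 -5.   3.4] 11.6
8 [-3.3 -3.9  2.8] 11.7
-12 [-1.7 -3.9  2.7] 11.7
-32 [ 2.3 -5.6  0.3] 11.7
-52 [ 1.7 -6.5 -1. ] 11.8
-72 [ 1.1 -6.7 -0.5] 11.7
-92 [ 1.  -6.5  0.9] 12.3
-112 [ 0.2 -5.1  1.3] 11.8
-132 [-0.8 -5.4  2.6] 11.5
-132 7.043162557846555 [-47.  52.  76. 117. -59.  63. -75.] 14.925
17.3
```

The turn went cleanly with forces of 7 N or less. I'll move the arm out of view and re-measure the slot.

```bash
python3 - <<'E'
from arm import *
from slot import *
manip.goto([400,-400,320],[180,0,150]); snap(2); print(manip.current_time())
o=[]
for k in "02":
  for n in("scene","top"):
    d=pickle.load(open(n+k+".pkl","rb")); print(n,k,"bookend",peaks(d,130,105,200),"books",peaks(d,126,205,225))
    if k=="2": o.append(rectify(d,(567,180),128,5,800,300,np.radians(-2)))
cv2.imwrite("pics/s2.png",np.clip(np.vstack(o)[:,:,::-1]*1.5,0,255).astype(np.uint8))
E
```

```text
20.2
scene 0 bookend [(164.8, -1.6), (154.5, -2.7), (149.0, 2.7), (129.2, 12.3), (119.8, -4.4)] books [(221.2, -9.5), (216.5, 3.2), (215.8, 3.2), (211.5, -2.2)]
top 0 bookend [(197.2, 4.0), (136.8, -2.3), (131.2, 9.2), (120.8, -15.3), (115.0, 10.0), (111.8, 8.1)] books [(219.2, -6.8), (213.8, -8.3)]
scene 2 bookend [(182.5, 11.6), (172.8, -9.4), (154.8, -1.6), (149.2, 3.8)] books [(221.2, -9.6), (216.5, 2.9), (215.8, 2.8), (211.5, -3.4)]
top 2 bookend [(197.2, 4.2), (190.2, -2.6), (184.5, 9.2), (174.2, -16.6), (168.5, 5.9), (161.8, 7.6), (137.2, -9.4), (132.5, 2.7)] books [(219.2, -7.0), (213.8, -8.5)]
```

View pics/s2.png

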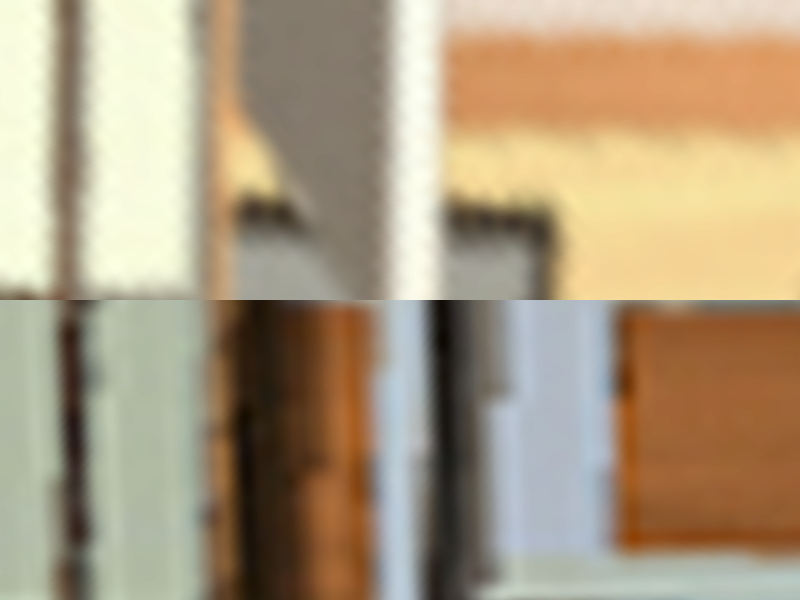

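The picture shows the slot clearly in both views: the slipcase edge is at column ~238 and the bookend face is at ~387 (scene) and ~377 (top). The bookend moved 53.3 mm (53.1 expected), and the books' edge did not shift. The slot is now 29.0 mm (scene) and 29.3 mm (top). That leaves 14.2 mm, or 51°, so I'll grasp the gap at 108° and turn to 57°.

```bash
python3 - <<'E'
from arm import *
from slot import *
H=[567,-41.7]; ph=108
manip.goto(*pose(H,ph,250)); manip.servo_line(pose(H,ph,140)[0],feed=150)
print("hit",manip.servo_line(pose(H,ph,97)[0],feed=50,stop_force=8)); manip.grip(0.0)
w=manip.current_gripper_width()*88; print(F(),w,manip.current_time())
assert 10<w<14
for ph in np.linspace(108,57,7)[1:]:
    p,o=pose(H,ph,97); manip.servo_line(p,o,feed=30); f=F()
    if np.linalg.norm(f)>35: print("high",ph,f);break
print(ph,f); manip.hold(.2); manip.grip(0.42); manip.servo_line(pose(H,ph,150)[0],feed=100)
manip.servo_line(pose(H,ph,300)[0],feed=200); manip.goto([400,-400,320],[180,0,150]); snap(3); print(manip.current_time(),F())
for n in("scene","top"):
    d=pickle.load(open(n+"3.pkl","rb")); print(n,"bookend",peaks(d,130,170,208),"books",peaks(d,126,205,225))
d=rectify(d,(567,108),128,2,780,300); cv2.imwrite("pics/s3.png",np.clip(d[:,:,::-1]*1.5,0,255).astype(np.uint8))
E
```

```text
hit False
[ 1.8 -5.   0.8] 11.480056904667574 24.2333
57.0 [-1.2 -6.   2.2]
30.8 [-0.6  0.7  0.4]
scene bookend [(202.0, -1.6), (197.0, 14.1), (187.8, -7.6)] books [(221.2, -9.5), (216.8, 2.3), (211.8, -3.9)]
top bookend [(199.5, 15.0), (188.8, -16.0), (179.2, 6.7), (171.0, 5.9)] books [(219.2, -7.0), (213.8, -8.7)]
```

View pics/s3.png

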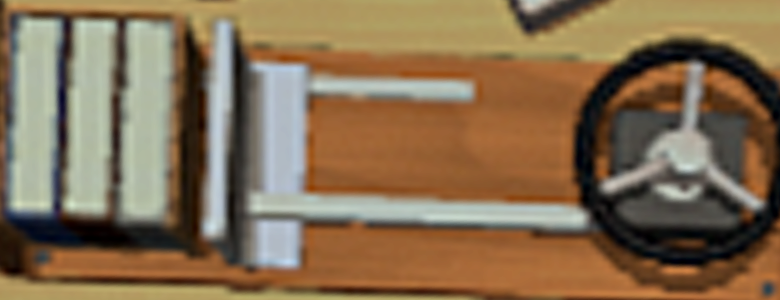

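The picture shows the bookend at column ~208 and the books' edge at ~186, with a narrow slot between them. It measures 14.8 mm (scene) and 14.3 mm (top). The books haven't shifted, the wheel is released and the arm is clear, so I'm handing in.

```bash
python3 -c "
from cell import manip
print(manip.close_job())"
```

```text
the job is handed in; nothing more can be done
None
```

The bookend was wound in by its handwheel over two grasps to a slot of about 14.5 mm (14.8 and 14.3 mm in the two views), the books' edge did not shift in either view, and the job was handed in at about 31 s.

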